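# Clear the touch-latch cupboard and pop its door ajar

## Robot

A 6-joint arm with a two-finger parallel gripper is mounted at the origin on the work surface. World frame = base frame: x ahead of the robot, y to its left, z up, the work surface at z = 0. Lengths are in m, angles in rad, forces in N, time in s.
With the tool pointing down it reaches from about 0.35 to 0.775 m from the base axis. Payload 7.3 kg.
Tool frame: the origin (TCP) lies at the centre of the arm's flange, where the gripper is bolted on; the fingertips stand 178 mm ahead of it and the grasp point (between the pads) lies 159 mm ahead of it; z points along the fingers, y is the line along which they close (so a half turn about z gives the same grasp; the last joint's range is limited). The gripper opens to 92 mm and grips with 3 to 60 N. Pads are 19 mm wide; open, the fingers measure 130 mm over their backs; the gripper's body (75 mm by 190 mm) begins 47 mm behind the grasp point.
Start: joints at [-1.455, 0.342, 1.524, -0, 1.275, -0.146], TCP at [0.136, -0.507, 0.405] pointing down, gripper open.
Joint ranges: [-2.53, 2.53], [-0.77, 2.02], [0.04, 2.7], [-1, 4.14], [0.28, 2.66], [-3.11, 3.11]. Speed limits (rad/s): [2.57, 2.57, 3.14, 3.14, 3.14, 3.14].

## Interface

Orientations are given as [roll, pitch, yaw] about the fixed x, y, z axes, in that order (R = Rz(yaw) Ry(pitch) Rx(roll)).
In Python, from cell import telemetry, vision, ticket gives the robot as it stands.
- The arm moves only by the shell command python3 -m crank 'ROWS' [FORCE]. ROWS is JSON, a list of rows, each a list of 5 numbers: the gripper command: -1 is shut, 1 is fully open, values between are in proportion, then the shift along the tool's x, y, z in mm, then the turn about the tool's z in rad. In form: [[fingers, dx, dy, dz, roll], ...]. A call has 1 to 12 rows; each row is the pose to reach, as a shift and turn from the pose commanded when the call began, along the tool's axes at that moment; what a row does not reach only later rows make up. A row lasts 1/12 s, in which the tool goes at most 41.7 mm and 7.16 degrees, less where a joint would pass 70% of its speed; a pose out of reach is approached as far as the arm can. A call with a gripper value outside its range is refused whole. The fingers move at their own pace and stop on an object; FORCE is the grip in N (left out, the last holds). Time passes only in rows, so rows that repeat a pose let the fingers close. It gives the time, the measured TCP pose, the force, the opening and the grip force at its end, in the units of the state.
- telemetry.observe(): the state, without advancing time (a new reading comes with each control period).
- vision.read_camera(name): name is "side" or "top"; returns (picture, depth): 400x640x3 uint8, red, green, blue; 400x640 float32, m along the optical axis (not along the pixel's ray), 0 where there is no reading.
- vision.get_calibration(name): a dict with "camera_matrix" (3x3 intrinsics, pixels), "rvec" (rotation vector, rad) and "tvec" (3), from world to camera coordinates, as OpenCV has them. Camera axes: x right, y down, z forward; pixel columns grow to the right and rows downward; lengths in m; the calibration is good to about 2 mm. A picture is of the moment at which its call begins. get_calibration takes no time and is no camera call.
- ticket.hand_in(): hands the job in; it is judged then, once.
The state is a dict: "time": time; "qpos": joint angles; "qvel": joint speeds; "joint_efforts": joint torques, N m; "tool_pos": TCP position; "tool_rot": TCP orientation; "contact_force": force on the tool from outside, world axes, zero at the start; "torque": the same for the moment, N m; "opening": finger opening in m; "grip_force": force on a finger pad.
Only numpy, scipy, OpenCV 4.12 (cv2) and the standard library are available. Lean on these libraries where they do the work, as an engineer would, in place of code of your own. Each camera call takes 0.05 s, during which the arm holds its last target. There are 200 camera calls.

## Task

Either the amber jar or the sugar bowl stands in the way of the small cupboard's door: without lifting or tipping it, push it sideways along the shelf until no part of it is in front of the door. Then press the shut door in near its free edge so that the push-to-open catch lets go, and back off so that the spring swings the door ajar. Pick nothing up, and leave everything else where it stands.

Things in the scene. Friction and masses are not known exactly. Their poses are not given: they have to be found in the camera images.
- cupboard: small fixed sage-green plywood cupboard, 160 mm deep (own x), 200 wide (own y), 160 high; origin at the centre of its underside, own z up. Its door is in the front plane, own x = -80 mm, looking along own -x, and covers the whole front: own y -99 to +99 mm, z 4 to 156 mm, with a 6 mm gap behind it. The upright hinge is at own y = +99 mm, the free edge at own y = -99 mm
- door (a joint): angle of the cupboard door (bare plywood panel, 12 mm thick, no handle), rad: 0 = shut, front face in that plane, held by the catch; pressed in it stops at -0.032; 0.6 = sprung ajar on its stop, free edge swung out to own -x. Pressed in past about -0.02 (4 mm, 5 to 10 N near the free edge) and let go, it swings to 0.6 by a light spring (1 to 2 N); it does not latch again
- door_push (a point): point on the door's outer face, 165 mm from the hinge (33 mm from the free edge), 130 mm above the shelf (30 below the top): a good place to press; nearer the hinge takes more force. It moves with the door
- jar: sealed amber glass jar with a steel lid, round, 68 mm across the body, 78 mm high, about 0.3 kg, loose on the shelf; origin at the centre of its underside, own z up
- bowl: white porcelain sugar bowl with a knobbed lid (one piece), round, 80 mm across at its widest (36 mm up; 76 at 22 mm up; foot 52), 77 mm high, about 0.3 kg, loose; origin at the centre of its underside, own z up. One of jar and bowl stands before the door, the other off to the hinge side (own +y), where it stays
- basin: turquoise plastic basin, 240 mm across, 100 mm high, origin under its centre; to be left alone
- tweezers: steel tweezers lying flat, 120 mm long (own x), 9 mm wide and high, origin under the middle; to be left alone
- spatula: pale wooden spatula lying flat, 260 mm long, along own x; to be left alone
- tumbler: open steel tumbler, 68 mm across the rim, 75 mm high, origin under its centre; to be left alone
Things that resemble listed ones, but are neither listed nor needed, are in the scene too. What is shaped like the jar but yellow is not meant. Leave any purple look-alike of the bowl alone.

How it is judged:
On the way, in this order (a step that is already met when the one before it is completed fails the run):
1. jar and bowl both clear of the front of the door, door still shut ((y of jar in the frame of cupboard below -0.128 m or y of jar in the frame of cupboard above 0.128 m) and (y of bowl in the frame of cupboard below -0.128 m or y of bowl in the frame of cupboard above 0.128 m) and value of joint door below 0.06 rad), for 0.2 s.
2. door pressed in and sprung ajar (value of joint door above 0.5 rad), for 0.2 s.
At the end, for the whole second after the job is handed in: The door stands sprung ajar (over 0.5 rad); jar and bowl both stand upright (within 0.1 rad) and at rest on the shelf, each with its centre more than 128 mm to one side of the middle of the cupboard, so out of the front of the door ((y of jar in the frame of cupboard below -0.128 m or y of jar in the frame of cupboard above 0.128 m) and angle between each of jar, bowl's own z axis and vertical below 0.1 rad and height (world z) of each of jar, bowl below 0.008 m and linear speed of each of jar, bowl below 0.02 m/s and (y of bowl in the frame of cupboard below -0.128 m or y of bowl in the frame of cupboard above 0.128 m) and value of joint door above 0.5 rad); the robot touches nothing.
It fails at once if the jar lifted off the shelf (over 10 mm) or tipped (over 0.35 rad) (height (world z) of jar above 0.01 m or angle between jar's own z axis and vertical above 0.35 rad).
It fails at once if the bowl lifted off the shelf (over 10 mm) or tipped (over 0.35 rad) (height (world z) of bowl above 0.01 m or angle between bowl's own z axis and vertical above 0.35 rad).
It fails at once if both jar and bowl moved (over 30 mm): only the one before the door may be (distance of each of jar, bowl from where it was at the start of the episode above 0.03 m).
It fails at once if a bystander moved more than 30 mm (distance of any of basin, tweezers, spatula, tumbler from where it was at the start of the episode above 0.03 m).
It also fails if it takes over 51 s, if anything falls off the work surface, if the arm or the gripper's body presses on something with over 40 N, if the wrist force passes 120 N, or if a joint passes its speed limit or range.

## Working session

There is one attempt and no reset: what is moved stays moved. The work goes in short steps, Python scripts to look and compute and a shell command to move; the robot and the scene stay as the last step left them, time stands still between calls to the robot, and variables do not carry over. Pictures are saved under pics/ and viewed, at most 10 in all, crops included, and the job is handed in when it is done.

```bash
mkdir -p pics; cat > h.py <<'E'
import numpy as np, cv2
from cell import telemetry, vision, ticket
def cam(n):
    c=vision.get_calibration(n);K=np.array(c["camera_matrix"],float);R=cv2.Rodrigues(np.array(c["rvec"],float))[0];t=np.array(c["tvec"],float).reshape(3)
    return K,R,t
def pts(n,d):
    K,R,t=cam(n);v,u=np.mgrid[:d.shape[0],:d.shape[1]]
    p=np.stack([(u-K[0,2])/K[0,0]*d,(v-K[1,2])/K[1,1]*d,d],-1)
    w=(p-t)@R; w[d==0]=np.nan
    return w
E
python3 - <<'E'
from h import *
for n in("side","top"):
    p,d=vision.read_camera(n); cv2.imwrite(f"pics/{n}1.png",p[:,:,::-1]); np.savez(f"{n}1.npz",p=p,d=d)
    K,R,t=cam(n); print(n,-R.T@t,R[2],K[0,0])
print(telemetry.observe())
E
```

```text
side [0.83088617 0.91188502 1.19280958] [-0.18794895 -0.62379057 -0.75865705] 486.59299932414666
top [0.45549439 0.0185775  1.36391608] [ 0.07283974 -0.01711495 -0.9971968 ] 380.27254901396617
{'time': 0.1, 'qpos': array([-1.45503665e+00,  3.42638534e-01,  1.52493751e+00, -2.05131118e-05,
        1.27538490e+00, -1.46006281e-01]), 'qvel': array([ 0.00044932, -0.00096018, -0.00306321, -0.00119948, -0.00095987,
        0.00156053]), 'joint_efforts': array([ 3.26931789e-03, -4.31999981e+01, -2.44696480e+01,  7.18645309e-02,
        5.25353872e-02, -6.21376989e-05]), 'tool_pos': array([ 0.135864  , -0.50698522,  0.40411623]), 'tool_rot': array([-3.14023607e+00, -1.79662475e-04,  2.61771821e-01]), 'contact_force': array([-0.58024707,  0.40411482, -0.2967023 ]), 'torque': array([ 0.01392648,  0.0090984 , -0.02304716]), 'grip_force': 0.0, 'opening': 0.09186966750519367}
```

View pics/side1.png

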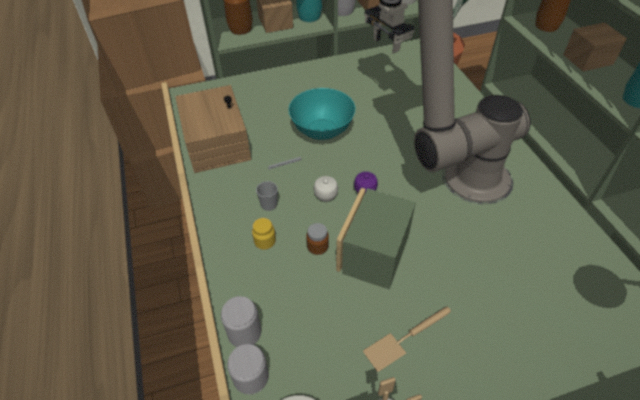

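View pics/top1.png

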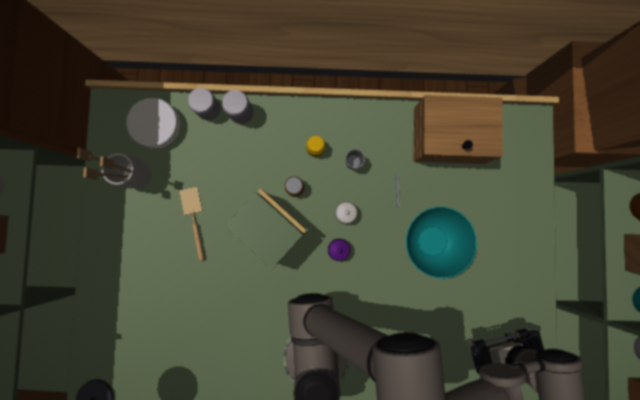

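The side view shows the cupboard at (375,238) with its door facing left. The amber jar is at (317,238), the bowl at (326,187) and the tumbler at (268,196). In the top view the door's top edge runs (260,190) to (305,232), with the jar at (294,186), the bowl at (346,212) and the tumbler at (355,159).

Possible mix-ups: yellow jar (316,146), purple bowl (339,250), and the amber jar (294,186), which stands before the door. The jar is the one to push.

```bash
cat >> h.py <<'E'
def circ(w,m,zmin,zmax):
    q=w[m&(w[...,2]>zmin)&(w[...,2]<zmax)]
    return cv2.minEnclosingCircle(q[:,:2].astype(np.float32)),np.nanmax(q[:,2]),len(q)
E
python3 - <<'E'
from h import *
T=np.load("top1.npz");S=np.load("side1.npz")
wt=pts("top",T["d"]);ws=pts("side",S["d"])
def box(w,u,v,r):
    m=np.zeros(w.shape[:2],bool);m[v-r:v+r,u-r:u+r]=1;return m
for n,u,v,r in(("jar",294,186,13),("bowl",346,212,14),("tumbler",355,159,12),("yellow",316,146,13),("purple",339,250,13)):
    print(n,"top",circ(wt,box(wt,u,v,r),.04,.12))
for n,u,v,r in(("jar",317,238,18),("bowl",326,187,16),("tumbler",268,196,15)):
    m=box(ws,u,v,r);q=ws[m&(ws[...,2]>.02)&(ws[...,2]<.12)];print(n,"side",q.min(0),q.max(0),np.median(q,0))
# cupboard top
for w,c in((wt,(268,227)),(ws,(375,238))):
    m=box(w,*c,62)&(abs(w[...,2]-.16)<.012)
    q=w[m];print("top z",np.median(q[:,2]),len(q)); r=cv2.minAreaRect((q[:,:2]*1000).astype(np.float32));print(r,cv2.boxPoints(r).tolist())
hsv=cv2.cvtColor(T["p"],cv2.COLOR_RGB2HSV)
m=box(wt,283,211,30)&(abs(wt[...,2]-.155)<.012)&(hsv[...,1]>90)&(hsv[...,0]<25)
q=(wt[m][:,:2]*1000).astype(np.float32);print(len(q),cv2.minAreaRect(q),cv2.boxPoints(cv2.minAreaRect(q)).tolist())
c=T["p"][130:270,210:400];cv2.imwrite("pics/crop1.png",cv2.resize(c,None,fx=4,fy=4,interpolation=2)[:,:,::-1])
E
```

```text
jar top (((0.5917193293571472, 0.09448888152837753), 0.033947963267564774), np.float64(0.08850941535135859), 299)
bowl top (((0.5055769681930542, -0.0881604254245758), 0.039312586188316345), np.float64(0.07961698169011376), 385)
tumbler top (((0.6902817487716675, -0.11172658950090408), 0.033532992005348206), np.float64(0.08093717862228149), 124)
yellow top (((0.7371278405189514, 0.025691933929920197), 0.03438583016395569), np.float64(0.08526055985040298), 301)
purple top (((0.3761042654514313, -0.06696917116641998), 0.03905059024691582), np.float64(0.07936287834686426), 399)
jar side [0.56008151 0.06761628 0.02038287] [0.62623119 0.1306155  0.08638902] [0.59631217 0.11058926 0.06672272]
bowl side [ 0.46833185 -0.12185764  0.02019407] [ 0.54475174 -0.04733877  0.08165273] [ 0.51078563 -0.07302866  0.05817159]
tumbler side [ 0.65825822 -0.14867121  0.02004408] [ 0.72453756 -0.07636227  0.07984912] [ 0.6903541  -0.12042922  0.05395402]
top z 0.160545027059142 3123
((444.4442138671875, 173.28965759277344), (200.1172332763672, 160.65963745117188), 49.6666374206543) [[318.4481506347656, 149.00799560546875], [440.9176330566406, 45.023643493652344], [570.4403076171875, 197.57131958007812], [447.9707946777344, 301.5556640625]]
top z 0.1604655123280228 3513
((444.8276062011719, 172.3740692138672), (206.67941284179688, 161.05352783203125), 49.954654693603516) [[316.69342041015625, 145.0742645263672], [439.985595703125, 41.45344543457031], [572.9617919921875, 199.6738739013672], [449.66961669921875, 303.294677734375]]
240 ((501.5756530761719, 125.68834686279297), (196.1269073486328, 11.980178833007812), 49.62055206298828) [[433.48248291015625, 54.86713409423828], [442.608642578125, 47.10581970214844], [569.6688232421875, 196.50955200195312], [560.5426635742188, 204.2708740234375]]
```

View pics/crop1.png

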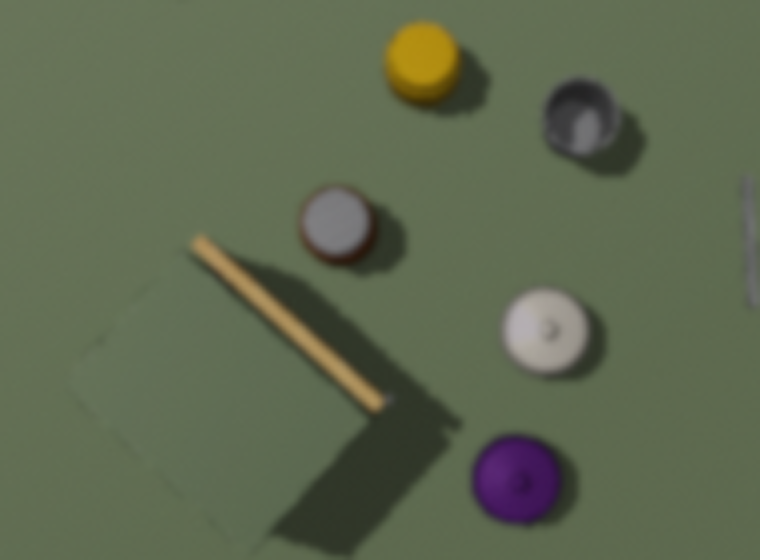

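The crop shows the amber jar with its steel lid at crop (338,225), in front of the door. The bowl (546,332) is off to the hinge side, and the yellow jar and purple bowl are separate. I'll push the jar towards the free-edge side (own -y), moving with the fingers shut and the finger line parallel to the door.

```bash
python3 -m crank '[[-1,40,-25,0,0.08],[-1,80,-50,0,0.16],[-1,120,-75,0,0.24],[-1,160,-100,0,0.32],[-1,190,-130,0,0.4],[-1,220,-160,0,0.48],[-1,250,-190,0,0.56],[-1,280,-215,0,0.64],[-1,310,-240,0,0.72],[-1,340,-265,0,0.8],[-1,370,-290,0,0.88],[-1,400,-315,0,0.966]]'
cat >> h.py <<'E'
C=np.array([.4445,.173]);U=np.array([.647,.7625]);N=np.array([.7625,-.647])
def st(gu=None,gn=None,gz=None):
    s=telemetry.observe();p=s["tool_pos"];yaw=s["tool_rot"][2]
    r=p[:2]-C
    print("t",s["time"],"u,n,z mm",np.round([r@U*1e3,r@N*1e3,p[2]*1e3],1),"rot",s["tool_rot"].round(3),"F",s["contact_force"].round(1),"Fu,Fn",round(s["contact_force"][:2]@U,1),round(s["contact_force"][:2]@N,1),"open",round(s["opening"],3),"q",s["qpos"].round(2))
    if gu is not None:
        d=C+(gu*U+gn*N)/1e3-p[:2];R=cv2.Rodrigues(np.array([0,0,yaw]))[0]@np.diag([1,-1,-1])
        print("delta tool mm",(R.T@np.array([*d,gz/1e3-p[2]])*1e3).round(1),"roll",round(float(yaw+.7037),3))
E
python3 -c "
from h import *;st(-45,164,380)"
```

```text
time: 1.1
tool_pos: [0.4352, -0.106, 0.4046]
tool_rot: [3.141, 0.0, -0.708]
contact_force: [-0.0, -0.5, 0.1]
opening: 0.0163
grip_force: 0.0
t 1.1 u,n,z mm [-218.8  173.4  404.6] rot [ 3.141  0.    -0.708] F [-0.  -0.5  0.1] Fu,Fn -0.4 0.3 open 0.016 q [-0.41  0.2   1.72 -0.    1.22  1.87]
delta tool mm [ -10.2 -173.7   24.6] roll -0.004
```

```bash
python3 -m crank '[[-1,-3,-40,0,0],[-1,-6,-80,0,0],[-1,-9,-120,0,0],[-1,-10,-165,0,0],[-1,-10,-165,40,0],[-1,-10,-165,80,0],[-1,-10,-165,100,0],[-1,-10,-165,100,0]]' >/dev/null
python3 - <<'E'
from h import *
st(-45,164,206)
p,d=vision.read_camera("side");cv2.imwrite("pics/side2.png",cv2.resize(p[100:320,200:470],None,fx=2.5,fy=2.5)[:,:,::-1])
E
```

```text
t 1.7667 u,n,z mm [-56.3 162.8 299.6] rot [ 3.135  0.009 -0.703] F [-0.2  0.  -0.1] Fu,Fn -0.1 -0.2 open 0.0 q [-0.1   0.47  1.65 -0.    1.04  2.18]
delta tool mm [  1.2 -11.3  93.6] roll 0.0
```

View pics/side2.png

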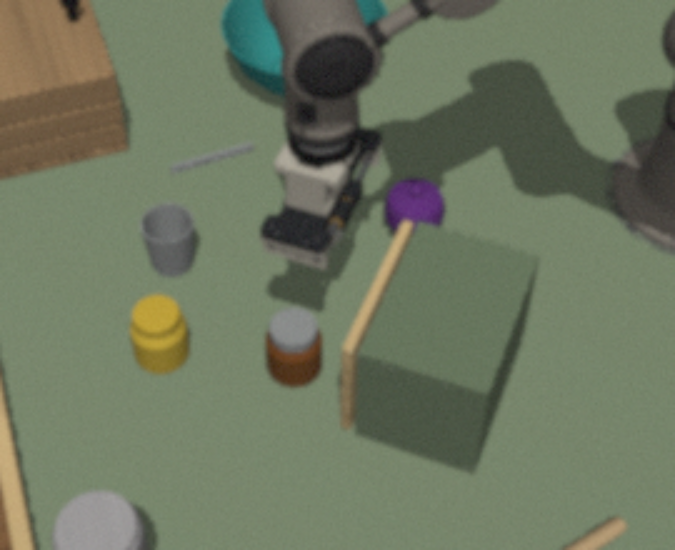

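The crop shows the gripper behind the jar (295,345) on the hinge side, with its long side parallel to the door, clear of the bowl and tumbler. Next I go down and begin pushing slowly.

```bash
python3 -m crank '[[-1,0,0,30,0],[-1,0,0,60,0],[-1,0,0,93,0],[-1,0,0,93,0],[-1,0,0,93,0]]' >/dev/null
python3 -c "
from h import *;st(-45,164,206)"
python3 -m crank '[[-1,0,-10,0,0],[-1,0,-20,0,0],[-1,0,-25,0,0],[-1,0,-30,0,0],[-1,0,-35,0,0],[-1,0,-40,0,0],[-1,0,-45,0,0],[-1,0,-50,0,0],[-1,0,-55,0,0],[-1,0,-60,0,0],[-1,0,-60,0,0]]' >/dev/null
python3 - <<'E'
from h import *
st(-45,164,206)
for n in("top","side"):
    p,d=vision.read_camera(n);w=pts(n,d);h=cv2.cvtColor(p,cv2.COLOR_RGB2HSV);cv2.imwrite(f"pics/{n}3.png",p[:,:,::-1])
    r=(w[...,:2]-C); u=r@U*1e3;nn=r@N*1e3
    m=(w[...,2]>.015)&(w[...,2]<.09)&(u>-20)&(u<220)&(nn>90)&(nn<240)
    print(n,m.sum(),[ (a[m].min().round(),a[m].max().round(),np.median(a[m]).round()) for a in(u,nn)])
E
```

```text
t 2.2333 u,n,z mm [-55.7 164.9 212.5] rot [ 3.141e+00  1.000e-03 -7.050e-01] F [-0.3  0.3 -0.1] Fu,Fn -0.0 -0.4 open 0.0 q [-0.1   0.59  1.72 -0.    0.83  2.18]
delta tool mm [ -0.9 -10.7   6.5] roll -0.001
t 3.15 u,n,z mm [  5.1 164.4 211.6] rot [-3.141 -0.    -0.704] F [ 0.2 -0.9 -0.3] Fu,Fn -0.6 0.8 open 0.001 q [-0.01  0.65  1.6   0.    0.89  2.26]
delta tool mm [-0.4 50.1  5.6] roll -0.0Traceback (most recent call last):
  File "<stdin>", line 7, in <module>
    return umr_minimum(a, axis, None, out, keepdims, initial, where)
ValueError: zero-size array to reduction operation minimum which has no identity
```

```bash
cat >> h.py <<'E'
def jar(name):
    p,d=vision.read_camera("side");w=pts("side",d);cv2.imwrite(f"pics/{name}.png",cv2.resize(p[100:320,200:470],None,fx=2.5,fy=2.5)[:,:,::-1])
    h=cv2.cvtColor(p,cv2.COLOR_RGB2HSV);r=(w[...,:2]-C);u=r@U*1e3;nn=r@N*1e3
    m=(h[...,0]<14)&(h[...,1]>150)&(w[...,2]>.015)&(w[...,2]<.09)&(u>-60)&(u<240)&(nn>90)&(nn<260)
    print("amber",m.sum(),"u",u[m].min().round(),u[m].max().round(),"n",nn[m].min().round(),nn[m].max().round())
    return w,u,nn
E
python3 -c "
from h import *;jar('s3')"
```

```text
amber 97 u 52.0 92.0 n 129.0 187.0
```

View pics/s3.png

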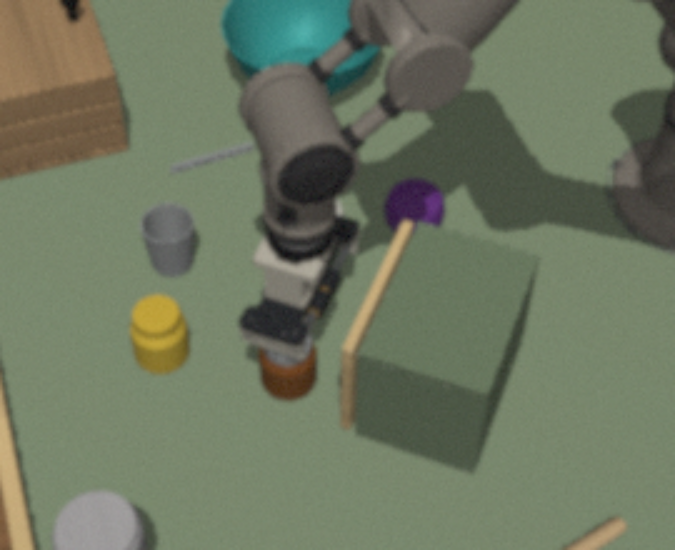

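The jar (288,370) is upright, touching the fingers, and has slid about 23 mm along u with no visible sideways drift. I'll keep pushing.

```bash
python3 -m crank '[[-1,0,-5,0,0],[-1,0,-10,0,0],[-1,0,-15,0,0],[-1,0,-20,0,0],[-1,0,-25,0,0],[-1,0,-30,0,0],[-1,0,-35,0,0],[-1,0,-40,0,0],[-1,0,-45,0,0],[-1,0,-50,0,0],[-1,0,-50,0,0]]' >/dev/null
python3 -c "
from h import *;st();jar('s4')"
```

```text
t 4.1667 u,n,z mm [ 55.3 164.4 211.8] rot [-3.141e+00 -1.000e-03 -7.040e-01] F [-1.4 -0.3 -0.6] Fu,Fn -1.1 -0.9 open 0.0 q [0.05 0.7  1.48 0.   0.95 2.33]
amber 90 u 106.0 141.0 n 127.0 180.0
```

```bash
python3 -m crank '[[-1,0,-5,0,0],[-1,0,-10,0,0],[-1,0,-15,0,0],[-1,0,-20,0,0],[-1,0,-25,0,0],[-1,0,-30,0,0],[-1,0,-35,0,0],[-1,0,-40,0,0],[-1,0,-43,0,0],[-1,0,-46,0,0],[-1,0,-46,0,0]]' >/dev/null
python3 -c "
from h import *;st();jar('s5')"
python3 -m crank '[[-1,0,10,0,0],[-1,0,25,0,0],[-1,0,40,0,0],[-1,0,40,-40,0],[-1,0,40,-80,0],[-1,0,40,-88,0],[-1,0,40,-88,0],[-1,0,40,-88,0]]' >/dev/null
python3 -c "
from h import *;st(66,135,293);jar('s6')"
```

```text
t 5.1333 u,n,z mm [100.8 164.4 211.7] rot [-3.141 -0.    -0.704] F [-0.   0.1 -0.7] Fu,Fn 0.1 -0.1 open 0.0 q [0.1  0.76 1.37 0.   1.02 2.38]
amber 101 u 148.0 187.0 n 126.0 181.0
t 5.85 u,n,z mm [ 60.1 164.3 299.8] rot [-3.141e+00 -1.000e-03 -7.040e-01] F [-0.9  0.3 -1.1] Fu,Fn -0.3 -0.8 open 0.0 q [0.06 0.6  1.39 0.   1.14 2.33]
delta tool mm [-29.3  -5.9   6.8] roll -0.001
amber 95 u 148.0 185.0 n 125.0 175.0
```

View pics/s6.png

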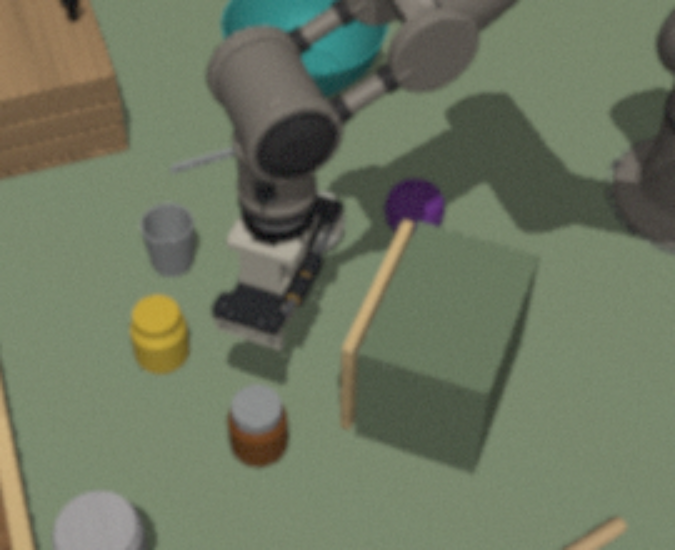

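The jar (258,428) stands upright beyond the door's free edge, with its centre at u ≈ 152 mm, and the door is still shut. Now I approach the door at the push point.

```bash
python3 -m crank '[[-1,-20,-5,0,0],[-1,-40,-5,0,0],[-1,-60,-5,0,0],[-1,-65,-5,0,0],[-1,-67,-5,0,0],[-1,-69,-5,0,0],[-1,-71,-5,0,0],[-1,-73,-5,0,0],[-1,-73,-5,0,0]]' >/dev/null
python3 -c "
from h import *;st()"
python3 -m crank '[[-1,-1,0,0,0],[-1,-2,0,0,0],[-1,-3,0,0,0],[-1,-3,0,0,0]]' >/dev/null
python3 -c "
from h import *;st()"
```

```text
t 6.65 u,n,z mm [ 65.2  91.8 299.4] rot [ 3.141  0.    -0.705] F [-0.5  0.4  0.7] Fu,Fn -0.1 -0.6 open 0.0 q [ 0.15  0.54  1.51 -0.    1.09  2.43]
t 6.9833 u,n,z mm [ 65.2  88.8 299.6] rot [ 3.142e+00 -1.000e-03 -7.040e-01] F [ 3.1 -1.6 -1.8] Fu,Fn 0.8 3.4 open 0.001 q [ 0.16  0.54  1.52 -0.    1.09  2.43]
```

Contact at n ≈ 90 mm, 3.4 N. Pressing a further 4 mm.

```bash
python3 -m crank '[[-1,-1,0,0,0],[-1,-2,0,0,0],[-1,-3,0,0,0],[-1,-4,0,0,0],[-1,-4,0,0,0]]' >/dev/null
python3 -c "
from h import *;st()"
```

```text
t 7.4 u,n,z mm [ 65.1  85.8 299.7] rot [-3.141 -0.004 -0.704] F [ 6.  -5.9 -3.5] Fu,Fn -0.7 8.4 open 0.0 q [ 0.16  0.53  1.52 -0.    1.08  2.44]
```

```bash
python3 -m crank '[[-1,-1,0,0,0],[-1,-1.5,0,0,0],[-1,-1.5,0,0,0]]' >/dev/null
python3 -c "
from h import *;st()"
python3 -m crank '[[-1,6,0,0,0],[-1,18,0,0,0],[-1,40,0,0,0],[-1,70,0,0,0],[-1,100,0,0,0],[-1,130,0,0,0],[-1,150,0,0,0],[-1,150,0,-40,0],[-1,150,0,-80,0],[-1,150,0,-80,0],[-1,150,0,-80,0]]' >/dev/null
python3 -c "
from h import *;st();jar('s7')"
```

```text
t 7.65 u,n,z mm [ 65.1  84.4 299.7] rot [-3.141 -0.004 -0.704] F [ 6.2 -7.4 -3.1] Fu,Fn -1.6 9.5 open 0.0 q [ 0.16  0.53  1.53 -0.    1.08  2.44]
t 8.5667 u,n,z mm [ 65.3 233.7 382.9] rot [-3.137 -0.004 -0.704] F [-0.7 -0.2 -0.8] Fu,Fn -0.6 -0.4 open 0.0 q [-0.01  0.63  1.11  0.    1.4   2.27]
amber 105 u 149.0 186.0 n 126.0 175.0
```

View pics/s7.png

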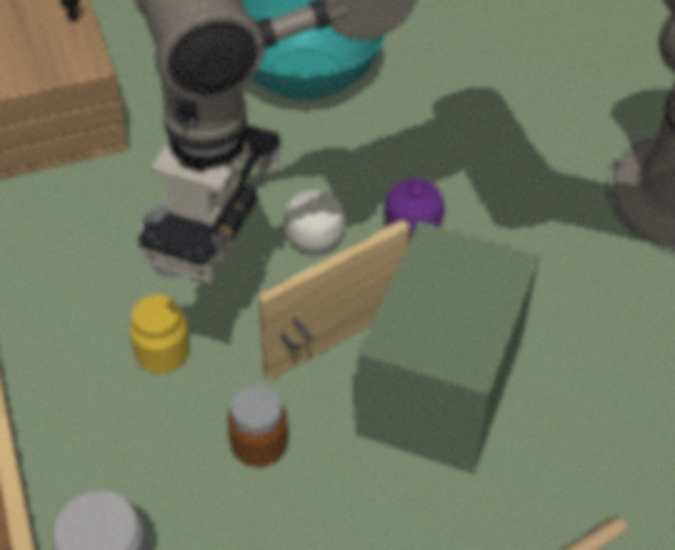

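The door has swung out, its free edge at crop (262,297). The jar (258,428) and bowl (315,220) are upright. I'll let it settle and check the door angle before handing in.

```bash
python3 -m crank '[[-1,0,0,0,0],[-1,0,0,0,0],[-1,0,0,0,0],[-1,0,0,0,0],[-1,0,0,0,0],[-1,0,0,0,0]]' >/dev/null
python3 - <<'E'
from h import *
w,u,n=jar('s8')
m=(abs(w[...,2]-.154)<.006)&(n>92)&(n<215)&(u<95)&(u>-105)
l=cv2.fitLine(np.c_[u[m],n[m]].astype(np.float32),cv2.DIST_HUBER,0,.01,.01).ravel();print(m.sum(),l,"angle",np.arctan(l[1]/l[0]))
m=(w[...,2]>.03)&(w[...,2]<.09)&(np.hypot(u+160,n-215)<60);print("bowl",u[m].min(),u[m].max(),n[m].min(),n[m].max());st()
E
```

```text
amber 105 u 149.0 186.0 n 126.0 177.0
282 [  0.8293658   0.5587059   4.5577145 140.75577  ] angle 0.5928247
bowl -195.23772667739675 -116.85493255658311 176.04961860692262 254.49108249284015
t 9.1667 u,n,z mm [ 65.2 232.9 379.5] rot [ 3.141  0.    -0.704] F [ 0.6 -0.5  0.7] Fu,Fn -0.0 0.7 open 0.001 q [-0.01  0.63  1.12 -0.    1.4   2.27]
```

```bash
python3 -c "
from cell import ticket;print(ticket.hand_in())"
```

```text
the job is handed in; nothing more can be done
None
```

I pushed the amber jar clear of the door (centre about 152 mm to the free-edge side), pressed the door until it sprang ajar (measured about 0.59 rad), and handed the job in at about 9 s with the robot touching nothing; no verdict was shown.

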